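Put the ash-handled carving gouges away in their colour-marked tray

ROBOT

A 6-joint arm with a two-finger parallel gripper is mounted at the origin on the work surface. World frame = base frame: x ahead of the robot, y to its left, z up, the work surface at z = 0. Lengths are in mm, angles in rad, forces in N, time in s.
With the tool pointing down it reaches from about 400 to 925 mm from the base axis. Payload 12.5 kg.
Tool frame: the origin (TCP) lies on the centre line of the jaws, within the pads' length; the fingertips stand 8 mm ahead of it and the grasp point (between the pads) lies 11 mm behind it; z points along the fingers, x is the direction in which the jaws open and shut, and the axes are right-handed (so a half turn about z gives the same grasp; the last joint's range is limited). The gripper opens to 95 mm and grips with 3 to 60 N. Pads are 20 mm wide; open, the fingers measure 119 mm over their backs; the gripper's body (75 mm by 180 mm) begins 59 mm behind the grasp point.
Start: joints at [1.131, 0.491, 1.559, -0, 1.092, -0.106], TCP at [204.756, 590.526, 222.661] pointing down, gripper open.
Joint ranges: [-3.1, 3.1], [-0.84, 2.19], [0.05, 2.79], [-1.13, 4.28], [0.06, 2.93], [-2.69, 2.69]. Speed limits (rad/s): [2.22, 2.22, 2.79, 3.14, 3.14, 3.14].

INTERFACE

Orientations are given as [roll, pitch, yaw] about the fixed x, y, z axes, in that order (R = Rz(yaw) Ry(pitch) Rx(roll)).
In Python, from cell import env gives the robot as it stands. The module is installed in compiled form; this text tells all that it offers.
- The arm moves only by the tool send_rows, never from a script. Its argument "moves" is a list that holds one entry, the list of rows, each a list of 6 numbers: the shift along the tool's x, y, z as a fraction of full scale, then the turn, a rotation vector about the tool's x, y, z as a fraction of full scale. A call has 1 to 12 rows; each row is the pose to reach, as a shift and turn from the pose commanded when the call began, along the tool's axes at that moment; what a row does not reach only later rows make up. Full scale, the value 1, is 0.3 m for a shift and 90 degrees for a turn. A row lasts 1/12 s, in which the tool goes at most 41.7 mm and 7.16 degrees, less where a joint would pass 70% of its speed; a pose out of reach is approached as far as the arm can. A call with a number of a shift or a turn outside -1 to 1 is refused whole. A call with a gripper value outside its range is refused whole. "grip" is the gripper's target within -1 to 1 (shut at 1, half-way at 0, fully open at -1), set as the call begins (left out, the last holds). The fingers move at their own pace and stop on an object; the grip force is fixed at half the most. Time passes only in rows, so rows that repeat a pose let the fingers close. It gives the time, the measured TCP pose, the force and the opening at its end, in the units of the state.
- env.state(): the state, without advancing time (a new reading comes with each control period).
- env.read_camera(name): name is "scene" or "top"; returns a dict with "image" (480x640x3 uint8, red, green, blue), "mtx" (3x3 intrinsics, pixels), "distortion" ([k1, k2, p1, p2, k3] as OpenCV has them; the pictures are not rectified), "T" (4x4, takes a point from camera to world coordinates). Camera axes: x right, y up, looking along -z (the intrinsics and any distortion apply to the point x, -y, -z); pixel columns grow to the right and rows downward; lengths in mm; the calibration is good to about 2 mm. A picture is of the moment at which its call begins. There is no depth.
- env.job_done(): hands the job in, once; it reports no verdict.
Trained networks look in the newest picture that a camera, given by its name, has taken for a name from the list of things; names that differ only in an ending like _2 or _b are one class to them, and where a whole thing is asked for, a point or a joint stands for the part that bears it (a point fixed in the world has none). Each returns a list of dicts, best first, with "confidence" (0 to 1); they miss things now and then, are a little off and sometimes report something else, mostly with a low value. They report only what shows in the picture. A call takes as long as a camera call. They do not tell look-alikes from the thing itself.
- env.look_for(camera, thing): "xy" ([column, row] in pixels, amid what is visible of it).
- env.outline_of(camera, thing): "region" (480x640 bool, what is visible of it) and "xy" ([column, row] in pixels, amid what is visible of it).
The state is a dict: "t": time; "joints": joint angles; "qvel": joint speeds; "tau": joint torques, N m; "eef_pos": TCP position; "tcp_rot": TCP orientation; "ft_force": force on the tool from outside, world axes, zero at the start; "moment": the same for the moment, N m; "opening": opening from 0.0 (shut) to 1.0 (fully open).
Only numpy, scipy, OpenCV 4.12 (cv2) and the standard library are available. Lean on these libraries where they do the work, as an engineer would, in place of code of your own. Each camera call takes 0.05 s, during which the arm holds its last target. There are 200 camera calls.

TASK

Gather the three pale ash-handled gouges into the tool tray: lay each one in the cradle of the same colour as the ring on its handle, seated down on both saddles between the horns, handle centred, with its blade towards the tray's aluminium strip. Leave the two dark walnut-handled gouges lying where they are, whatever their rings.

Things in the scene. Friction and masses are not known exactly. Their poses are not given: they have to be found in the camera images.
- gouge_red_mid (a point): Carving gouge, 165 mm long, lying flat: pale ash-wood handle 110 long, 26 wide, 26 high, flat-sided, red ring near its blade end, then a thin steel blade, edge 105 ahead of this point. Point: middle of the handle, 13 above the bench; x along the tool to the blade, z up. 60 to 130 g, balanced near this point: grip across the handle here. Goes in the tray.
- gouge_blue_mid (a point): Carving gouge, 165 mm long, lying flat: pale ash-wood handle 110 long, 26 wide, 26 high, flat-sided, blue ring near its blade end, then a thin steel blade, edge 105 ahead of this point. Point: middle of the handle, 13 above the bench; x along the tool to the blade, z up. 60 to 130 g, balanced near this point: grip across the handle here. Goes in the tray.
- gouge_green_mid (a point): Carving gouge, 165 mm long, lying flat: pale ash-wood handle 110 long, 26 wide, 26 high, flat-sided, green ring near its blade end, then a thin steel blade, edge 105 ahead of this point. Point: middle of the handle, 13 above the bench; x along the tool to the blade, z up. 60 to 130 g, balanced near this point: grip across the handle here. Goes in the tray.
- walnut_red_mid (a point): Carving gouge, 165 mm long, lying flat: DARK walnut handle 110 long, 26 wide, 26 high, flat-sided, red ring near its blade end, then a thin steel blade, edge 105 ahead of this point. Point: middle of the handle, 13 above the bench; x along the tool to the blade, z up. Somebody else's: leave it where it lies.
- walnut_blue_mid (a point): Carving gouge, 165 mm long, lying flat: DARK walnut handle 110 long, 26 wide, 26 high, flat-sided, blue ring near its blade end, then a thin steel blade, edge 105 ahead of this point. Point: middle of the handle, 13 above the bench; x along the tool to the blade, z up. Somebody else's: leave it where it lies.
- seat_red (a point): Red cradle fixed in the tray: two saddles, tops 28 above the bench, 42.5 before and behind this point, 70 mm open between for fingers; each has two horns 10 high, 44 apart, that take a 26 wide handle between them. Point: where the middle of a seated handle belongs, 41 above the bench; x along the cradle to the aluminium strip, z up. Cradles stand side by side, 78 apart.
- seat_blue (a point): Blue cradle fixed in the tray: two saddles, tops 28 above the bench, 42.5 before and behind this point, 70 mm open between for fingers; each has two horns 10 high, 44 apart, that take a 26 wide handle between them. Point: where the middle of a seated handle belongs, 41 above the bench; x along the cradle to the aluminium strip, z up. Cradles stand side by side, 78 apart.
- seat_green (a point): Green cradle fixed in the tray: two saddles, tops 28 above the bench, 42.5 before and behind this point, 70 mm open between for fingers; each has two horns 10 high, 44 apart, that take a 26 wide handle between them. Point: where the middle of a seated handle belongs, 41 above the bench; x along the cradle to the aluminium strip, z up. Cradles stand side by side, 78 apart.
- tray_strip (a point): Middle of the top of the bare aluminium strip (12 wide, 14 high) along the tray's far end, 127 ahead of the middle cradle's point; x points out of the tray. Wooden tray 216 by 246, fixed, walls 12 high. Things lying among the tools are under 50 high; tall ones stand only at the edges.
There are look-alikes about, which are no part of the job. What is shaped like the part that bears gouge_green_mid but turquoise is not meant. Leave any turquoise look-alike of the part that bears gouge_red_mid alone.

How it is judged:
By the outcome, as a careful person would: the job done as asked, in the order asked, and still so for the second after the job is handed in, with the robot touching nothing.
It also fails if it takes over 88 s, if anything falls off the work surface, if the arm or the gripper's body presses on something with over 40 N, if the wrist force passes 120 N, or if a joint passes its speed limit or range.

## Working session

There is one attempt and no reset: what is moved stays moved. The work goes in short steps, Python scripts to look and compute and a tool call to move; the robot and the scene stay as the last step left them, time stands still between calls to the robot, and variables do not carry over. Pictures are saved under pics/ and viewed, about 12 in all and at most 16, crops included, and the job is handed in when it is done.

Besides the shell and the picture viewer there is one more tool, called after ">>>" as name([rows], argument=value, ...), one row to a line, values as JSON. send_rows: Moves the arm, as the interface text tells. Its arguments: {"type":"object","properties":{"moves":{"type":"array","items":{"type":"array","items":{"type":"array","items":{"type":"number"}}}},"grip":{"type":"number"}},"required":["moves"]}

```bash
mkdir -p pics; python3 - <<'E'
from cell import env
import cv2
print(env.state())
for c in("scene","top"):
    r=env.read_camera(c); cv2.imwrite(f"pics/{c}0.png",r["image"][:,:,::-1]); print(c,r["mtx"],r["distortion"],r["T"])
    for n in ["gouge_red_mid","gouge_blue_mid","gouge_green_mid","walnut_red_mid","walnut_blue_mid","seat_red","seat_blue","seat_green","tray_strip"]:
        print(n,[(round(d["confidence"],2),[round(v) for v in d["xy"]]) for d in env.look_for(c,n)])
E
```

```text
{'t': 0.0, 'joints': array([ 1.13140928e+00,  4.91549221e-01,  1.55946220e+00,  1.25627763e-05,
        1.09168919e+00, -1.05626637e-01]), 'qvel': array([ 1.94225731e-04, -1.50631897e-06,  5.70134877e-04,  8.72564253e-04,
       -1.27873621e-03, -9.37042565e-04]), 'tau': array([-3.21344760e-04, -6.12642288e+01, -2.58182734e+01,  6.92454656e-02,
        4.81447508e-02, -1.74930728e-04]), 'eef_pos': array([204.63833465, 590.29659016, 222.06377315]), 'tcp_rot': array([-3.14146476e+00,  1.10060935e-03,  1.23703019e+00]), 'ft_force': array([ 0.68699006, -0.3574382 , -0.51919223]), 'moment': array([-0.0095518 ,  0.0475673 , -0.01114573]), 'opening': 1.0015936368035152}
scene [[594.15362957   0.         322.13841164]
 [  0.         594.15362957 251.6088819 ]
 [  0.           0.           1.        ]] [-0.16824075  0.          0.          0.          0.        ] [[-3.98585211e-01 -5.34423408e-01  7.45333114e-01  1.77644407e+03]
 [ 9.17098916e-01 -2.39082017e-01  3.19013115e-01  4.76984355e+02]
 [ 7.70766846e-03  8.10698100e-01  5.85413684e-01  1.02166741e+03]
 [ 0.00000000e+00  0.00000000e+0
[... 527 characters left out ...]
0.          0.          0.          0.        ] [[-1.69008078e-02  9.85244786e-01 -1.70314633e-01  3.02843694e+02]
 [-9.99824112e-01 -1.80384253e-02 -5.13419951e-03 -2.41745128e+01]
 [-8.13065108e-03  1.70197904e-01  9.85376357e-01  1.48619928e+03]
 [ 0.00000000e+00  0.00000000e+00  0.00000000e+00  1.00000000e+00]]
gouge_red_mid [(0.79, [204, 148]), (0.74, [373, 214]), (0.52, [171, 267])]
gouge_blue_mid [(0.71, [370, 287])]
gouge_green_mid [(0.84, [488, 355]), (0.74, [429, 213])]
walnut_red_mid [(0.59, [308, 288])]
walnut_blue_mid [(0.62, [436, 289]), (0.41, [370, 291])]
seat_red [(0.6, [203, 271])]
seat_blue [(0.89, [232, 278])]
seat_green [(0.6, [171, 269])]
tray_strip [(0.65, [210, 253])]
```

View pics/top0.png

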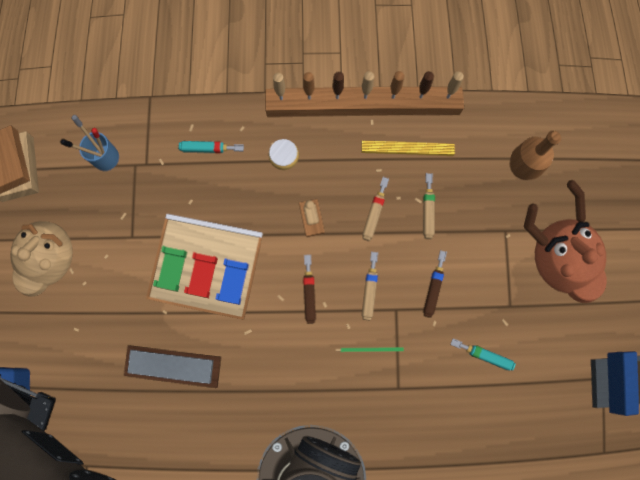

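View pics/scene0.png

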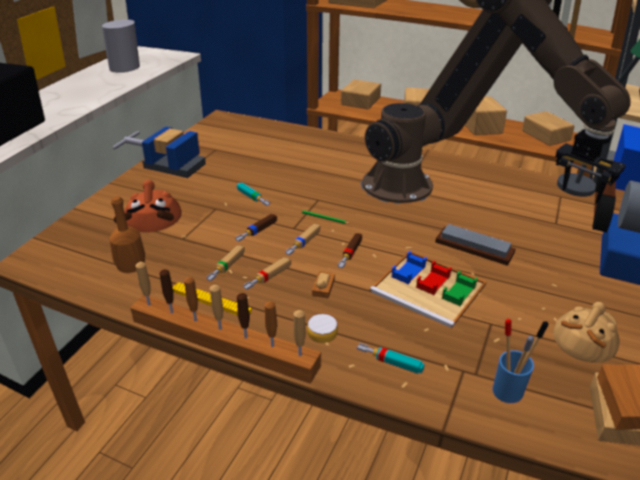

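The top view shows five gouge-like tools. The ash ones are red (375,212), green (430,208) and blue (371,287). The walnut ones are red (309,291) and blue (435,285). The turquoise look-alikes lie at (205,147) and (488,356), and the upright rack tools aren't wanted. The cradles are green (172,268), red (202,275) and blue (233,282), with the strip on the far (+x) side. Next, one close crop to check.

```bash
cat > h.py <<'E'
import numpy as np, cv2
from cell import env
def unproj(r,px,z):
    u=cv2.undistortPoints(np.array(px,float).reshape(-1,1,2),r["mtx"],np.array(r["distortion"])).reshape(-1,2)
    d=np.c_[u[:,0],-u[:,1],-np.ones(len(u))]@r["T"][:3,:3].T
    o=r["T"][:3,3]; return o+d*((z-o[2])/d[:,2])[:,None]
def proj(r,P):
    p=(np.atleast_2d(P)-r["T"][:3,3])@r["T"][:3,:3]
    return cv2.projectPoints(p*[1,-1,-1],np.zeros(3),np.zeros(3),r["mtx"],np.array(r["distortion"]))[0].reshape(-1,2)
def ash(r,box,z=20):
    "handle centre, yaw (box: centre px); blade end is far from the robot by the picture"
    x,y=box; im=r["image"][y-42:y+42,x-28:x+28].astype(int); 
    R,G,B=im[...,0],im[...,1],im[...,2]
    return im
E
python3 - <<'E'
from h import *
r=env.read_camera("top"); im=r["image"][:,:,::-1]
a=cv2.resize(im[165:330,285:455],None,fx=3.5,fy=3.5,interpolation=cv2.INTER_CUBIC)
b=cv2.resize(im[205:325,140:270],None,fx=4.8,fy=4.8,interpolation=cv2.INTER_CUBIC)
cv2.imwrite("pics/a1.png",a);cv2.imwrite("pics/b1.png",b)
E
```

```text
(no output)
```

View pics/a1.png

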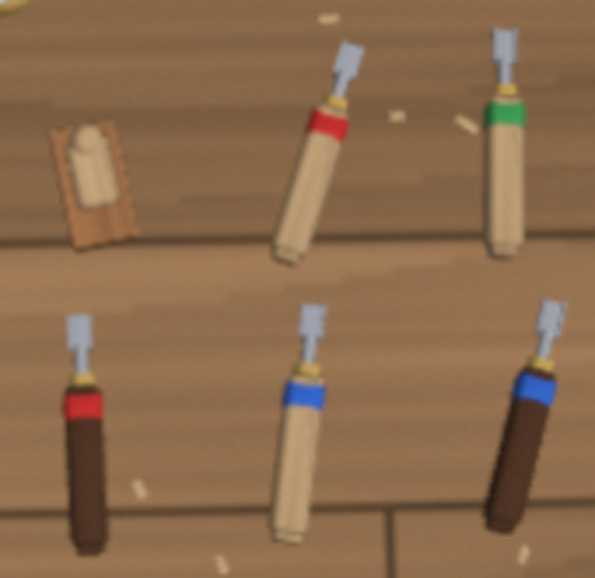

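View pics/b1.png

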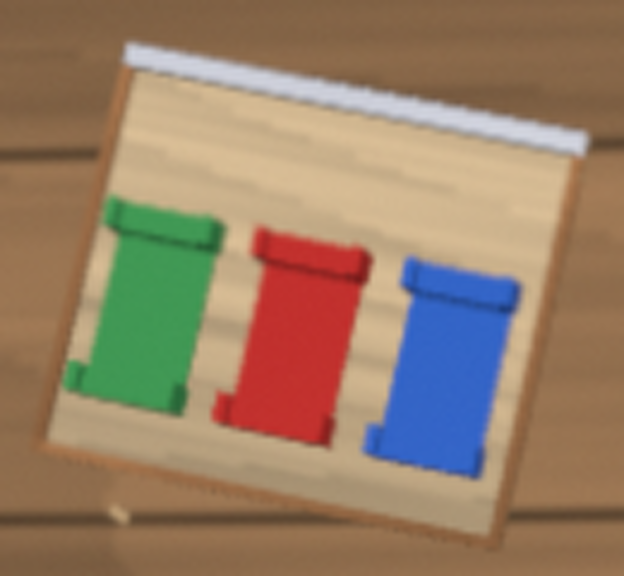

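The crops confirm ash red, green and blue with blades pointing away from the robot, and cradles ordered green, red, blue from the left, with the strip on the far side. I'll turn these points into positions and overlay the models.

```bash
cat >> h.py <<'E'
def rz(a): return np.array([[np.cos(a),-np.sin(a)],[np.sin(a),np.cos(a)]])
def rect(c,yaw,x0,x1,w,z):
    q=np.array([[x0,-w],[x1,-w],[x1,w],[x0,w]])@rz(yaw).T+np.array(c)[:2]
    return np.c_[q,np.full(4,z)]
E
python3 - <<'E'
from h import *
r=env.read_camera("top"); im=r["image"][:,:,::-1]
A=lambda p:np.array(p)/3.5+[285,165]-.36
B=lambda p:np.array(p)/4.8+[140,205]-.4
g={"red":[(290,257),(349,52)],"green":[(505,253),(505,40)],"blue":[(288,538),(313,315)]}
G={}
for k,(b,t) in g.items():
    P=unproj(r,A(b),24)[0]; Q=unproj(r,A(t),15)[0]
    d=(Q-P)[:2]; L=np.hypot(*d); d/=L; yaw=np.arctan2(d[1],d[0]); c=P[:2]+d*55
    G[k]=(c,yaw); print(k,c.round(1),round(yaw,3),"len",L.round(1))
# tray: horn tops
h={"green":[(113,210),(217,233),(73,377),(178,397)],"red":[(260,238),(364,261),(223,408),(326,430)],"blue":[(411,269),(515,290),(374,438),(477,460)]}
S={}
for k,v in h.items():
    P=unproj(r,B(v),38)[:,:2]; c=P.mean(0); d=P[:2].mean(0)-P[2:].mean(0); S[k]=c; print("seat",k,c.round(1),"yaw",np.arctan2(d[1],d[0]).round(3),np.hypot(*d).round(1))
e=S["green"]-S["blue"]; print("row yaw",np.arctan2(-e[0],e[1]).round(3),np.hypot(*e))
st=unproj(r,B([(127,52),(586,140)]),14)[:,:2]; print("strip",st.mean(0), np.arctan2(-(st[0]-st[1])[0],(st[0]-st[1])[1]))
big=cv2.resize(im[165:330,140:455],None,fx=2.5,fy=2.5,interpolation=cv2.INTER_CUBIC)
D=lambda P:np.round((proj(r,P)-[140,165]+.3)*2.5).astype(np.int32)
for c,y in G.values():
    cv2.polylines(big,[D(rect(c,y,-55,55,13,26))],1,(255,255,0),1); cv2.polylines(big,[D(rect(c,y,-2,105,.1,14))],1,(255,0,255),1)
y=np.arctan2(-e[0],e[1])
for c in S.values(): cv2.polylines(big,[D(rect(c,y,-42.5,42.5,24,38))],1,(255,255,0),1); cv2.polylines(big,[D(rect(c,y,-42.5,127,.1,28))],1,(255,0,255),1)
cv2.imwrite("pics/ov.png",big)
E
```

```text
red [ 620.  -162.8] -0.311 len 155.8
green [ 622.6 -299.2] -0.064 len 156.0
blue [ 429.  -146.8] -0.145 len 155.3
seat green [501.1 330.6] yaw -0.22 85.4
seat red [484.9 255. ] yaw -0.21 86.6
seat blue [468.9 179.1] yaw -0.217 86.1
row yaw -0.209 154.87550966096745
strip [610.29418974 229.82543898] -0.2104355833737582
```

View pics/ov.png

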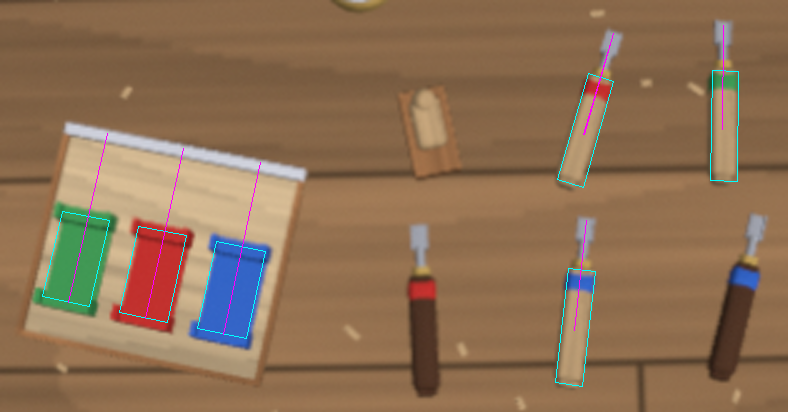

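```bash
cat > plan.py <<'E'
import sys, numpy as np
from h import env
from scipy.spatial.transform import Rotation as Ro
x,y,z,yaw=map(float,sys.argv[1:5]); s=env.state()
R=Ro.from_euler("xyz",s["tcp_rot"]); T=Ro.from_euler("xyz",[np.pi,0,yaw])
d=np.array([x,y,z])-s["eef_pos"]; f=R.inv().apply(d)/300; w=(R.inv()*T).as_rotvec()/(np.pi/2)
print(s["t"].__round__(2),"pos",s["eef_pos"].round(1),"rot",s["tcp_rot"].round(3),"open",round(s["opening"],3),"F",s["ft_force"].round(1))
print("dist",np.hypot(*d[:2]).round(0),"rows",np.ceil(np.linalg.norm(d)/41.7),"full",f.round(4),w.round(4),"half",(f/2).round(4),"third",(f/3).round(4))
E
python3 plan.py 620 -163 120 1.26
```

```text
1.1 pos [204.7 590.5 222.6] rot [ 3.142 -0.     1.237] open 1.0 F [-0.1 -0.7  0.4]
dist 860.0 rows 21.0 full [-1.9195  2.1308  0.3421] [ 0.     -0.     -0.0147] half [-0.9597  1.0654  0.171 ] third [-0.6398  0.7103  0.114 ]
```

>>> send_rows([
  [[-0.64,0.71,0.114,0,0,-0.0147],[-0.64,0.71,0.114,0,0,-0.0147],[-0.64,0.71,0.114,0,0,-0.0147],[-0.64,0.71,0.114,0,0,-0.0147],[-0.64,0.71,0.114,0,0,-0.0147],[-0.64,0.71,0.114,0,0,-0.0147],[-0.64,0.71,0.114,0,0,-0.0147],[-0.64,0.71,0.114,0,0,-0.0147],[-0.64,0.71,0.114,0,0,-0.0147]],
], grip=-0.25)

```text
t: 1.85
eef_pos: [344.1, 338.0, 188.5]
tcp_rot: [3.142, -0.0, 1.256]
ft_force: [0.6, 0.3, 1.2]
opening: 0.625
```

>>> send_rows([
  [[-0.65,0.7,0.114,0,0,0],[-0.65,0.7,0.114,0,0,0],[-0.65,0.7,0.114,0,0,0],[-0.65,0.7,0.114,0,0,0],[-0.65,0.7,0.114,0,0,0],[-0.65,0.7,0.114,0,0,0],[-0.65,0.7,0.114,0,0,0],[-0.65,0.7,0.114,0,0,0],[-0.65,0.7,0.114,0,0,0]],
])

```text
t: 2.6
eef_pos: [484.2, 89.0, 153.9]
tcp_rot: [-3.141, -0.0, 1.258]
ft_force: [-0.1, 0.7, -0.2]
opening: 0.626
```

```bash
python3 plan.py 620 -163 120 1.26
```

```text
2.6 pos [484.2  89.  153.9] rot [-3.141 -0.     1.258] open 0.626 F [-0.1  0.7 -0.2]
dist 286.0 rows 7.0 full [-0.6599  0.6894  0.1129] [-0.0001 -0.0001 -0.0013] half [-0.33    0.3447  0.0565] third [-0.22    0.2298  0.0376]
```

>>> send_rows([
  [[-0.66,0.69,0.113,0,0,0],[-0.66,0.69,0.113,0,0,0],[-0.66,0.69,0.113,0,0,0],[-0.66,0.69,0.113,0,0,0],[-0.66,0.69,0.113,0,0,0],[-0.66,0.69,0.113,0,0,0],[-0.66,0.69,0.113,0,0,0],[-0.66,0.69,0.113,0,0,0],[-0.66,0.69,0.2,0,0,0],[-0.66,0.69,0.3,0,0,0]],
])

```text
t: 3.43
eef_pos: [621.5, -160.7, 65.3]
tcp_rot: [3.138, -0.0, 1.261]
ft_force: [-0.1, 0.6, -0.6]
opening: 0.622
```

```bash
python3 plan.py 620 -163 12 1.26; python3 - <<'E'
from h import *
im=[]
for c,P in(("top",(620,-163,30)),("scene",(620,-163,30))):
    r=env.read_camera(c); x,y=proj(r,P)[0].astype(int); im.append(cv2.resize(r["image"][y-45:y+45,x-60:x+60,::-1],(396,297),interpolation=cv2.INTER_CUBIC))
cv2.imwrite("pics/g1.png",np.hstack(im))
E
```

```text
3.43 pos [ 621.5 -160.7   65.3] rot [ 3.138 -0.     1.261] open 0.622 F [-0.1  0.6 -0.6]
dist 3.0 rows 2.0 full [-0.0089 -0.0031  0.1777] [ 0.0025 -0.0001  0.0009] half [-0.0044 -0.0016  0.0888] third [-0.003  -0.001   0.0592]
```

View pics/g1.png

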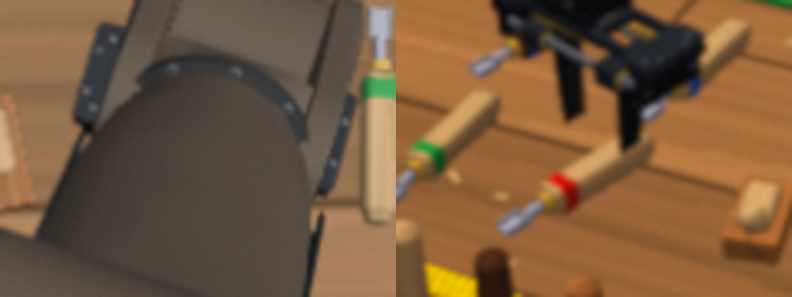

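The fingers straddle the red-ringed ash handle, in the right half around (600,120), so I'll go down and grip.

>>> send_rows([
  [[-0.006,-0.002,0.05,0,0,0],[-0.006,-0.002,0.1,0,0,0],[-0.006,-0.002,0.14,0,0,0],[-0.006,-0.002,0.17,0,0,0],[-0.006,-0.002,0.177,0,0,0],[-0.006,-0.002,0.177,0,0,0]],
])

```text
t: 4.03
eef_pos: [619.0, -163.3, 11.2]
tcp_rot: [-3.141, -0.0, 1.261]
ft_force: [0.9, 0.5, 0.7]
opening: 0.625
```

>>> send_rows([
  [[0,0,0,0,0,0],[0,0,0,0,0,0],[0,0,0,0,0,0],[0,0,0,0,0,0],[0,0,0,0,0,0],[0,0,0,0,0,0],[0,0,0,0,0,0],[0,0,0,0,0,0]],
], grip=1)

```text
t: 4.7
eef_pos: [619.0, -163.8, 11.4]
tcp_rot: [3.141, -0.0, 1.26]
ft_force: [0.9, 1.8, 3.2]
opening: 0.274
```

>>> send_rows([
  [[0,0,-0.06,0,0,0],[0,0,-0.14,0,0,0],[0,0,-0.24,0,0,0],[0,0,-0.36,0,0,0],[0,0,-0.36,0,0,0],[0,0,-0.36,0,0,0]],
])

```text
t: 5.2
eef_pos: [619.4, -164.1, 120.8]
tcp_rot: [3.138, 0.0, 1.26]
ft_force: [-0.8, -0.1, -1.7]
opening: 0.27
```

```bash
python3 plan.py 484.9 255 115 1.361
```

```text
5.2 pos [ 619.4 -164.1  120.8] rot [3.138 0.    1.26 ] open 0.27 F [-0.8 -0.1 -1.7]
dist 440.0 rows 11.0 full [ 1.1931 -0.8542  0.0162] [ 0.0021  0.0002 -0.0642] half [ 0.5966 -0.4271  0.0081] third [ 0.3977 -0.2847  0.0054]
```

>>> send_rows([
  [[0.1,-0.07,0,0,0,0],[0.22,-0.16,0,0,0,-0.02],[0.34,-0.245,0,0,0,-0.04],[0.46,-0.33,0,0,0,-0.064],[0.56,-0.4,0,0,0,-0.064],[0.6,-0.43,0,0,0,-0.064],[0.6,-0.43,0,0,0,-0.064]],
])

```text
t: 5.78
eef_pos: [548.8, 50.4, 117.7]
tcp_rot: [-3.138, 0.0, 1.364]
ft_force: [0.7, 0.2, -0.7]
opening: 0.271
```

```bash
python3 plan.py 484.9 255 115 1.361
```

```text
5.78 pos [548.8  50.4 117.7] rot [-3.138  0.     1.364] open 0.271 F [ 0.7  0.2 -0.7]
dist 214.0 rows 6.0 full [ 0.6239 -0.3483  0.0101] [-0.0022  0.0001  0.002 ] half [ 0.312  -0.1741  0.0051] third [ 0.208  -0.1161  0.0034]
```

>>> send_rows([
  [[0.1,-0.056,0,0,0,0],[0.22,-0.123,0,0,0,0],[0.35,-0.195,0,0,0,0],[0.48,-0.267,0,0,0,0],[0.58,-0.325,0,0,0,0],[0.624,-0.348,0,0,0,0],[0.624,-0.348,0.01,0,0,0],[0.624,-0.348,0.01,0,0,0]],
])

```text
t: 6.45
eef_pos: [487.5, 251.7, 114.7]
tcp_rot: [-3.14, 0.001, 1.362]
ft_force: [0.1, -0.7, -2.0]
opening: 0.27
```

```bash
python3 plan.py 484.9 255 39.5 1.361; python3 - <<'E'
from h import *
im=[]
for c,P in(("top",(520,255,70)),("scene",(500,255,70))):
    r=env.read_camera(c); x,y=proj(r,P)[0].astype(int); im.append(cv2.resize(r["image"][y-50:y+50,x-65:x+65,::-1],(396,305),interpolation=cv2.INTER_CUBIC))
cv2.imwrite("pics/p1.png",np.hstack(im))
E
```

```text
6.45 pos [487.5 251.7 114.7] rot [-3.140e+00  1.000e-03  1.362e+00] open 0.27 F [ 0.1 -0.7 -2. ]
dist 4.0 rows 2.0 full [ 0.0092 -0.0104  0.2505] [-0.0011  0.0008  0.0008] half [ 0.0046 -0.0052  0.1253] third [ 0.0031 -0.0035  0.0835]
```

View pics/p1.png

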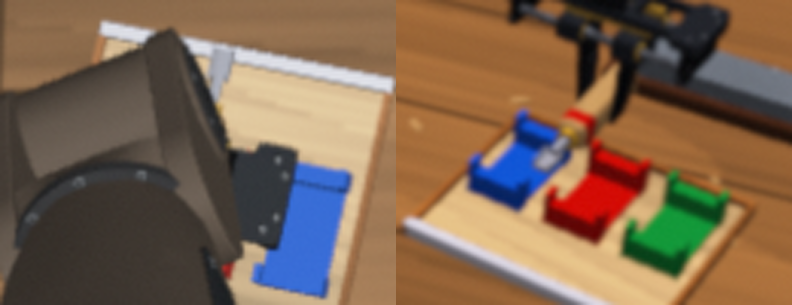

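The red gouge hangs above the red cradle with its blade towards the strip.

```bash
python3 plan.py 484.9 255 39.5 1.361
```

```text
6.55 pos [488.2 250.6 115.3] rot [-3.14e+00  1.00e-03  1.36e+00] open 0.272 F [ 0.3  0.5 -0.6]
dist 5.0 rows 2.0 full [ 0.0122 -0.0136  0.2526] [-0.0008  0.0006 -0.0008] half [ 0.0061 -0.0068  0.1263] third [ 0.0041 -0.0045  0.0842]
```

>>> send_rows([
  [[0.012,-0.0135,0,0,0,0],[0.012,-0.0135,0.05,0,0,0],[0.012,-0.0135,0.11,0,0,0],[0.012,-0.0135,0.16,0,0,0],[0.012,-0.0135,0.2,0,0,0],[0.012,-0.0135,0.22,0,0,0],[0.012,-0.0135,0.22,0,0,0],[0.012,-0.0135,0.22,0,0,0]],
])

```text
t: 7.22
eef_pos: [485.1, 255.8, 50.3]
tcp_rot: [-3.141, 0.0, 1.36]
ft_force: [-0.1, 0.2, -1.7]
opening: 0.272
```

```bash
python3 plan.py 484.9 255 39.5 1.361; python3 - <<'E'
from h import *
r=env.read_camera("scene"); x,y=proj(r,(490,255,50))[0].astype(int); cv2.imwrite("pics/p2.png",cv2.resize(r["image"][y-45:y+45,x-60:x+60,::-1],(600,450),interpolation=cv2.INTER_CUBIC))
E
```

```text
7.22 pos [485.1 255.8  50.3] rot [-3.141  0.     1.36 ] open 0.272 F [-0.1  0.2 -1.7]
dist 1.0 rows 1.0 full [-0.0027  0.      0.036 ] [-0.0001  0.     -0.0008] half [-0.0014  0.      0.018 ] third [-0.0009  0.      0.012 ]
```

View pics/p2.png

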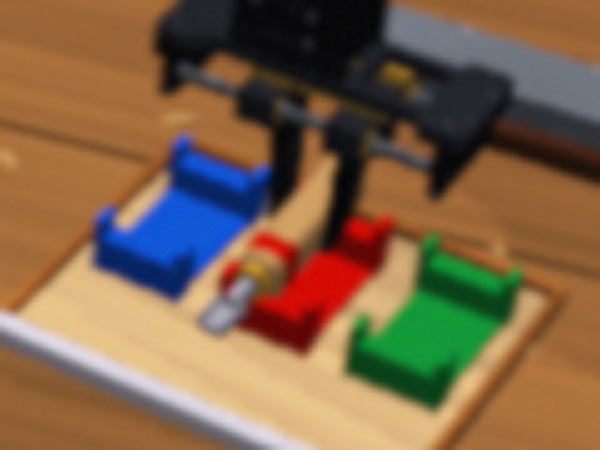

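The view is oblique, so I'll overlay the predicted held handle and the cradle horns on this picture to check the lateral centring.

```bash
python3 - <<'E'
from h import *
r=env.read_camera("scene"); x,y=proj(r,(490,255,50))[0].astype(int)
im=cv2.resize(r["image"][y-45:y+45,x-60:x+60,::-1],(780,585),interpolation=cv2.INTER_CUBIC)
D=lambda P:np.round((proj(r,P)-[x-60,y-45]+.5)*6.5).astype(np.int32)
s=env.state();h=s["eef_pos"];yw=s["tcp_rot"][2]-np.pi/2
for z in(1.7-13,1.7+13): cv2.polylines(im,[D(rect(h,yw,-55,55,13,h[2]+z))],1,(255,255,0),1)
for c in((501.1,330.6),(484.9,255),(468.9,179.1)):
    cv2.polylines(im,[D(rect(c,-.21,-42.5,42.5,24,38))],1,(0,255,255),1)
cv2.imwrite("pics/p3.png",im)
E
```

```text
(no output)
```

View pics/p3.png

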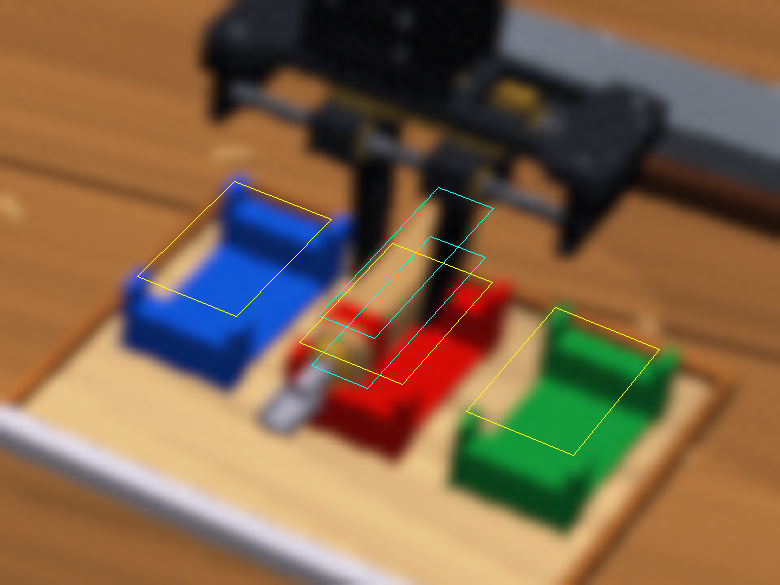

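The held handle matches its prediction, but in this camera the cradles sit about 2–4 mm forward and towards green compared with the top-camera estimate. I'll split the difference, set it down, and then check from above.

```bash
python3 plan.py 486.8 256.6 40 1.361
```

```text
7.32 pos [485.2 256.1  50.9] rot [ 3.141e+00 -1.000e-03  1.360e+00] open 0.271 F [ 0.9  0.7 -1. ]
dist 2.0 rows 1.0 full [0.0026 0.0047 0.0362] [ 0.0006 -0.0004 -0.0005] half [0.0013 0.0024 0.0181] third [0.0009 0.0016 0.0121]
```

>>> send_rows([
  [[0.003,0.005,0.01,0,0,0],[0.003,0.005,0.02,0,0,0],[0.003,0.005,0.028,0,0,0],[0.003,0.005,0.034,0,0,0],[0.003,0.005,0.036,0,0,0],[0.003,0.005,0.036,0,0,0]],
])

```text
t: 7.82
eef_pos: [486.4, 256.7, 39.4]
tcp_rot: [-3.141, -0.0, 1.361]
ft_force: [-0.1, -0.2, -0.1]
opening: 0.268
```

>>> send_rows([
  [[0,0,0,0,0,0],[0,0,0,0,0,0],[0,0,0,0,0,0],[0,0,0,0,0,0],[0,0,0,0,0,0]],
], grip=-0.1)

```text
t: 8.23
eef_pos: [486.5, 256.8, 39.3]
tcp_rot: [3.142, -0.0, 1.361]
ft_force: [-0.0, -0.1, 0.0]
opening: 0.531
```

>>> send_rows([
  [[0,0,-0.04,0,0,0],[0,0,-0.12,0,0,0],[0,0,-0.22,0,0,0],[0,0,-0.33,0,0,0],[-0.14,0,-0.33,0,0,0],[-0.28,0,-0.33,0,0,0],[-0.4,0,-0.33,0,0,0],[-0.54,0.0,-0.33,0,0,0],[-0.67,0.0,-0.33,0,0,0],[-0.8,0.0,-0.33,0,0,0],[-0.94,0,-0.33,0,0,0]],
])

```text
t: 9.15
eef_pos: [427.0, -20.1, 138.5]
tcp_rot: [3.141, -0.0, 1.361]
ft_force: [1.9, -0.1, -0.5]
opening: 0.552
```

```bash
python3 plan.py 429 -147 115 1.426; python3 - <<'E'
from h import *
r=env.read_camera("top");im=r["image"][:,:,::-1]
a=cv2.resize(im[205:325,140:270],(650,600),interpolation=cv2.INTER_CUBIC)
cv2.imwrite("pics/c1.png",a)
E
```

```text
9.15 pos [427.  -20.1 138.5] rot [ 3.141 -0.     1.361] open 0.552 F [ 1.9 -0.1 -0.5]
dist 127.0 rows 4.0 full [-0.4123  0.0944  0.0784] [ 0.0004 -0.0001 -0.0413] half [-0.2062  0.0472  0.0392] third [-0.1374  0.0315  0.0261]
```

View pics/c1.png

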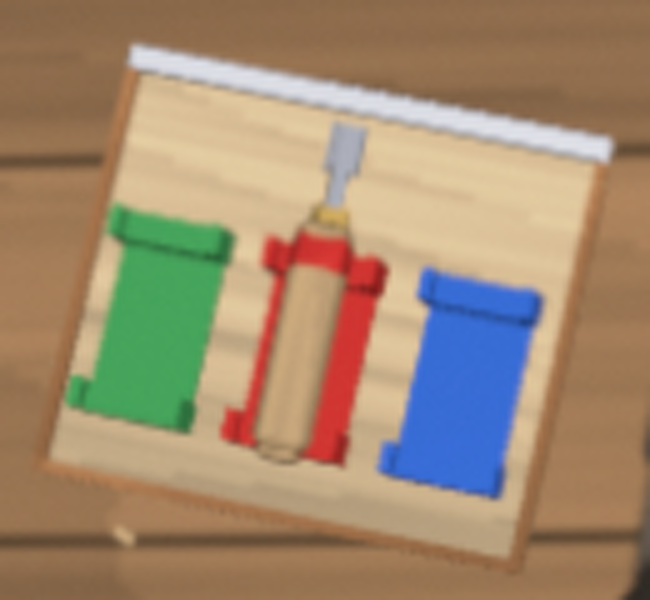

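Red is seated on both saddles, between the horns, with the blade towards the strip. Now measuring how far off-centre it is.

```bash
python3 - <<'E'
from h import *
r=env.read_camera("top")
B=lambda p:np.array(p)/5+[140,205]-.4
P=unproj(r,B((278,457)),52)[0]; Q=unproj(r,B((348,133)),43)[0]
d=(Q-P)[:2];L=np.hypot(*d);d/=L;print("mid",P[:2]+d*55,"yaw",np.arctan2(d[1],d[0]),L, "from tip",Q[:2]-d*(105-3))
E
```

```text
mid [485.56741098 254.41828591] yaw -0.19114965991474742 159.31428346900097 from tip [487.83954316 253.97860042]
```

Red is within about 2 mm of centred. Robot y reads about 2 mm above top-camera y, so I'll allow for that. Next is blue.

>>> send_rows([
  [[-0.13,0.03,0,0,0,-0.02],[-0.26,0.06,0.03,0,0,-0.041],[-0.36,0.08,0.07,0,0,-0.041],[-0.406,0.094,0.13,0,0,-0.041],[-0.406,0.094,0.2,0,0,-0.041],[-0.406,0.094,0.24,0,0,-0.041],[-0.406,0.094,0.24,0,0,-0.041],[-0.406,0.094,0.24,0,0,-0.041]],
], grip=-0.25)

```text
t: 9.92
eef_pos: [429.9, -143.3, 66.1]
tcp_rot: [-3.14, -0.001, 1.425]
ft_force: [0.2, 0.4, 0.0]
opening: 0.63
```

```bash
python3 plan.py 429 -145 11.5 1.426
```

```text
9.92 pos [ 429.9 -143.3   66.1] rot [-3.140e+00 -1.000e-03  1.425e+00] open 0.63 F [0.2 0.4 0. ]
dist 2.0 rows 2.0 full [-0.0063 -0.0018  0.1821] [-0.0008 -0.0003 -0.0004] half [-0.0031 -0.0009  0.0911] third [-0.0021 -0.0006  0.0607]
```

>>> send_rows([
  [[-0.006,-0.002,0.05,0,0,0],[-0.006,-0.002,0.1,0,0,0],[-0.006,-0.002,0.14,0,0,0],[-0.006,-0.002,0.17,0,0,0],[-0.006,-0.002,0.181,0,0,0],[-0.006,-0.002,0.181,0,0,0]],
])

```text
t: 10.42
eef_pos: [429.2, -145.2, 12.0]
tcp_rot: [-3.141, -0.0, 1.426]
ft_force: [0.0, 0.2, -0.1]
opening: 0.626
```

>>> send_rows([
  [[0,0,0,0,0,0],[0,0,0,0,0,0],[0,0,0,0,0,0],[0,0,0,0,0,0],[0,0,0,0,0,0],[0,0,0,0,0,0],[0,0,0,0,0,0],[0,0,0,0,0,0]],
], grip=1)

```text
t: 11.08
eef_pos: [429.1, -145.5, 12.2]
tcp_rot: [3.141, 0.0, 1.425]
ft_force: [-0.6, 1.1, 5.9]
opening: 0.27
```

>>> send_rows([
  [[0,0,-0.06,0,0,0],[0,0,-0.14,0,0,0],[0,0,-0.24,0,0,0],[0,0,-0.36,0,0,0],[0,0,-0.36,0,0,0],[0,0,-0.36,0,0,0]],
])

```text
t: 11.58
eef_pos: [429.5, -145.6, 121.2]
tcp_rot: [3.138, 0.001, 1.425]
ft_force: [1.0, -0.2, -1.3]
opening: 0.273
```

```bash
python3 plan.py 469.5 181 115 1.361
```

```text
11.58 pos [ 429.5 -145.6  121.2] rot [3.138e+00 1.000e-03 1.425e+00] open 0.273 F [ 1.  -0.2 -1.3]
dist 329.0 rows 8.0 full [ 1.0966 -0.0263  0.0195] [0.0021 0.0006 0.0408] half [ 0.5483 -0.0132  0.0097] third [ 0.3655 -0.0088  0.0065]
```

>>> send_rows([
  [[0.1,0,0,0,0,0],[0.22,-0.006,0,0,0,0.02],[0.35,-0.01,0,0,0,0.041],[0.48,-0.012,0,0,0,0.041],[0.61,-0.015,0,0,0,0.041],[0.74,-0.02,0,0,0,0.041],[0.86,-0.024,0,0,0,0.041],[0.95,-0.026,0,0,0,0.041],[0.98,-0.026,0,0,0,0.041],[0.98,-0.026,0,0,0,0.041],[0.98,-0.026,0,0,0,0.041]],
])

```text
t: 12.5
eef_pos: [463.4, 146.2, 118.9]
tcp_rot: [-3.14, 0.001, 1.362]
ft_force: [1.0, -0.1, -0.3]
opening: 0.272
```

```bash
python3 plan.py 469.5 181 40 1.361
```

```text
12.5 pos [463.4 146.2 118.9] rot [-3.140e+00  1.000e-03  1.362e+00] open 0.272 F [ 1.  -0.1 -0.3]
dist 35.0 rows 3.0 full [ 0.118  -0.0037  0.263 ] [-0.0012  0.0006  0.0004] half [ 0.059  -0.0018  0.1315] third [ 0.0393 -0.0012  0.0877]
```

>>> send_rows([
  [[0.05,-0.002,0,0,0,0],[0.1,-0.004,0,0,0,0],[0.118,-0.004,0.03,0,0,0],[0.118,-0.004,0.08,0,0,0],[0.118,-0.004,0.13,0,0,0],[0.118,-0.004,0.17,0,0,0],[0.118,-0.004,0.2,0,0,0],[0.118,-0.004,0.22,0,0,0],[0.118,-0.004,0.22,0,0,0],[0.118,-0.004,0.22,0,0,0]],
])

```text
t: 13.33
eef_pos: [470.2, 181.0, 53.9]
tcp_rot: [-3.141, 0.0, 1.36]
ft_force: [0.7, -1.2, -0.6]
opening: 0.269
```

```bash
python3 plan.py 469.5 181 40 1.361
```

```text
13.33 pos [470.2 181.   53.9] rot [-3.141  0.     1.36 ] open 0.269 F [ 0.7 -1.2 -0.6]
dist 1.0 rows 1.0 full [-0.0005 -0.0023  0.0462] [-0.0003  0.0001 -0.0006] half [-0.0002 -0.0012  0.0231] third [-0.0002 -0.0008  0.0154]
```

>>> send_rows([
  [[0,-0.002,0.015,0,0,0],[0,-0.002,0.027,0,0,0],[0,-0.002,0.037,0,0,0],[0,-0.002,0.044,0,0,0],[0,-0.002,0.046,0,0,0],[0,-0.002,0.046,0,0,0]],
])

```text
t: 13.83
eef_pos: [469.6, 181.6, 40.3]
tcp_rot: [3.142, -0.0, 1.361]
ft_force: [-0.9, -0.3, -1.0]
opening: 0.273
```

>>> send_rows([
  [[0,0,0,0,0,0],[0,0,0,0,0,0],[0,0,0,0,0,0],[0,0,0,0,0,0],[0,0,0,0,0,0]],
], grip=-0.1)

```text
t: 14.25
eef_pos: [469.7, 181.6, 40.2]
tcp_rot: [3.141, -0.0, 1.361]
ft_force: [-0.4, 0.3, -0.4]
opening: 0.532
```

>>> send_rows([
  [[0,0,-0.04,0,0,0],[0,0,-0.12,0,0,0],[0,0,-0.22,0,0,0],[0,0,-0.33,0,0,0],[-0.14,0,-0.33,0,0,0],[-0.28,-0.06,-0.33,0,0,0],[-0.4,-0.12,-0.33,0,0,0],[-0.54,-0.18,-0.33,0,0,0],[-0.67,-0.24,-0.33,0,0,0],[-0.8,-0.3,-0.33,0,0,0],[-0.92,-0.36,-0.33,0,0,0]],
])

```text
t: 15.17
eef_pos: [310.2, -60.4, 139.4]
tcp_rot: [3.141, 0.0, 1.362]
ft_force: [1.5, -1.0, 0.4]
opening: 0.553
```

```bash
python3 plan.py 622.6 -297.5 66 1.507
```

```text
15.17 pos [310.2 -60.4 139.4] rot [3.141 0.    1.362] open 0.553 F [ 1.5 -1.   0.4]
dist 392.0 rows 10.0 full [-0.5568  1.1827  0.2456] [ 0.0005  0.0001 -0.0926] half [-0.2784  0.5914  0.1228] third [-0.1856  0.3942  0.0819]
```

I had the sign of tool y wrong in that transit. It was in free air and did no harm. Heading on to green.

>>> send_rows([
  [[-0.05,0.12,0,0,0,0],[-0.11,0.24,0,0,0,-0.03],[-0.17,0.36,0,0,0,-0.06],[-0.23,0.48,0,0,0,-0.0926],[-0.28,0.59,0,0,0,-0.0926],[-0.33,0.7,0,0,0,-0.0926],[-0.38,0.82,0,0,0,-0.0926],[-0.44,0.94,0,0,0,-0.0926],[-0.47,1,0.05,0,0,-0.0926],[-0.47,1,0.05,0,0,-0.0926],[-0.47,1,0.05,0,0,-0.0926]],
], grip=-0.25)

```text
t: 16.08
eef_pos: [575.0, -259.9, 122.9]
tcp_rot: [-3.139, -0.001, 1.506]
ft_force: [-0.6, 0.4, 0.5]
opening: 0.621
```

```bash
python3 plan.py 622.6 -297.5 66 1.507; python3 - <<'E'
from h import *
r=env.read_camera("top");im=r["image"][:,:,::-1]
cv2.imwrite("pics/c2.png",cv2.resize(im[205:325,140:270],(650,600),interpolation=cv2.INTER_CUBIC))
E
```

```text
16.08 pos [ 575.  -259.9  122.9] rot [-3.139e+00 -1.000e-03  1.506e+00] open 0.621 F [-0.6  0.4  0.5]
dist 61.0 rows 2.0 full [-0.1148  0.1668  0.1891] [-0.0013 -0.0008 -0.0009] half [-0.0574  0.0834  0.0945] third [-0.0383  0.0556  0.063 ]
```

View pics/c2.png

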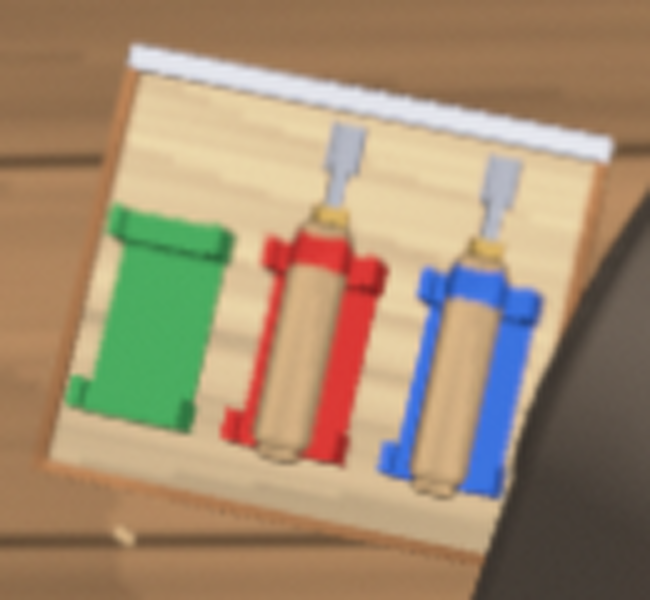

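Blue is seated just like red. Now to pick green.

>>> send_rows([
  [[-0.06,0.08,0,0,0,0],[-0.114,0.167,0.03,0,0,0],[-0.114,0.167,0.08,0,0,0],[-0.114,0.167,0.14,0,0,0],[-0.114,0.167,0.19,0,0,0],[-0.114,0.167,0.19,0,0,0],[-0.114,0.167,0.19,0,0,0]],
])

```text
t: 16.72
eef_pos: [622.7, -296.6, 67.7]
tcp_rot: [-3.141, -0.0, 1.506]
ft_force: [0.1, -0.2, 0.7]
opening: 0.621
```

```bash
python3 plan.py 622.6 -297.5 12 1.507
```

```text
16.72 pos [ 622.7 -296.6   67.7] rot [-3.141 -0.     1.506] open 0.621 F [ 0.1 -0.2  0.7]
dist 1.0 rows 2.0 full [-0.003   0.0002  0.1857] [-0.0005 -0.0003 -0.0004] half [-0.0015  0.0001  0.0929] third [-0.001   0.0001  0.0619]
```

>>> send_rows([
  [[-0.002,0,0.05,0,0,0],[-0.002,0,0.1,0,0,0],[-0.002,0,0.14,0,0,0],[-0.002,0,0.17,0,0,0],[-0.002,0,0.185,0,0,0],[-0.002,0,0.185,0,0,0]],
])

```text
t: 17.22
eef_pos: [622.9, -297.7, 11.3]
tcp_rot: [-3.141, -0.0, 1.506]
ft_force: [0.1, -0.3, -0.3]
opening: 0.626
```

>>> send_rows([
  [[0,0,0,0,0,0],[0,0,0,0,0,0],[0,0,0,0,0,0],[0,0,0,0,0,0],[0,0,0,0,0,0],[0,0,0,0,0,0],[0,0,0,0,0,0],[0,0,0,0,0,0]],
], grip=1)

```text
t: 17.88
eef_pos: [623.2, -297.9, 12.0]
tcp_rot: [3.141, 0.0, 1.506]
ft_force: [-0.7, 0.5, 1.8]
opening: 0.271
```

>>> send_rows([
  [[0,0,-0.06,0,0,0],[0,0,-0.14,0,0,0],[0,0,-0.24,0,0,0],[0,0,-0.36,0,0,0],[0,0,-0.36,0,0,0],[0,0,-0.36,0,0,0]],
])

```text
t: 18.38
eef_pos: [623.8, -298.2, 121.7]
tcp_rot: [3.138, 0.002, 1.506]
ft_force: [0.3, 0.5, -1.2]
opening: 0.271
```

```bash
python3 plan.py 501.5 332.7 115 1.361
```

```text
18.38 pos [ 623.8 -298.2  121.7] rot [3.138e+00 2.000e-03 1.506e+00] open 0.271 F [ 0.3  0.5 -1.2]
dist 643.0 rows 16.0 full [ 2.0724 -0.5426  0.0174] [0.0021 0.0009 0.0924] half [ 1.0362 -0.2713  0.0087] third [ 0.6908 -0.1809  0.0058]
```

>>> send_rows([
  [[0.08,-0.02,0,0,0,0],[0.19,-0.05,0,0,0,0.03],[0.31,-0.08,0,0,0,0.06],[0.43,-0.11,0,0,0,0.092],[0.55,-0.145,0,0,0,0.092],[0.67,-0.175,0,0,0,0.092],[0.78,-0.205,0,0,0,0.092],[0.88,-0.23,0,0,0,0.092],[0.95,-0.25,0,0,0,0.092],[0.98,-0.257,0,0,0,0.092],[0.98,-0.257,0,0,0,0.092]],
])

```text
t: 19.3
eef_pos: [564.5, 2.1, 118.8]
tcp_rot: [-3.14, -0.0, 1.364]
ft_force: [-0.0, 0.6, -1.1]
opening: 0.272
```

```bash
python3 plan.py 501.5 332.7 115 1.361
```

```text
19.3 pos [564.5   2.1 118.8] rot [-3.14  -0.     1.364] open 0.272 F [-0.   0.6 -1.1]
dist 337.0 rows 9.0 full [ 1.0353 -0.4318  0.0135] [-0.0012  0.      0.0018] half [ 0.5176 -0.2159  0.0068] third [ 0.3451 -0.1439  0.0045]
```

>>> send_rows([
  [[0.08,-0.034,0,0,0,0],[0.19,-0.08,0,0,0,0],[0.31,-0.13,0,0,0,0],[0.43,-0.18,0,0,0,0],[0.55,-0.23,0,0,0,0],[0.67,-0.28,0,0,0,0],[0.78,-0.325,0,0,0,0],[0.88,-0.367,0,0,0,0],[0.95,-0.396,0,0,0,0],[0.98,-0.409,0,0,0,0],[0.98,-0.409,0,0,0,0]],
])

```text
t: 20.22
eef_pos: [506.4, 314.2, 119.1]
tcp_rot: [-3.141, 0.0, 1.363]
ft_force: [0.2, -1.1, -1.1]
opening: 0.27
```

```bash
python3 plan.py 501.5 332.7 40 1.361
```

```text
20.22 pos [506.4 314.2 119.1] rot [-3.141  0.     1.363] open 0.27 F [ 0.2 -1.1 -1.1]
dist 19.0 rows 2.0 full [ 0.057  -0.0286  0.2635] [-0.0003  0.0002  0.0012] half [ 0.0285 -0.0143  0.1317] third [ 0.019  -0.0095  0.0878]
```

>>> send_rows([
  [[0.03,-0.014,0,0,0,0],[0.057,-0.028,0,0,0,0.001],[0.057,-0.028,0.03,0,0,0.001],[0.057,-0.028,0.08,0,0,0.001],[0.057,-0.028,0.13,0,0,0.001],[0.057,-0.028,0.17,0,0,0.001],[0.057,-0.028,0.2,0,0,0.001],[0.057,-0.028,0.22,0,0,0.001],[0.057,-0.028,0.22,0,0,0.001],[0.057,-0.028,0.22,0,0,0.001]],
])

```text
t: 21.05
eef_pos: [501.8, 331.9, 53.7]
tcp_rot: [-3.142, -0.0, 1.36]
ft_force: [-0.1, 0.0, -0.5]
opening: 0.273
```

```bash
python3 plan.py 501.5 332.7 40 1.361
```

```text
21.05 pos [501.8 331.9  53.7] rot [-3.142 -0.     1.36 ] open 0.273 F [-0.1  0.  -0.5]
dist 1.0 rows 1.0 full [ 0.0023 -0.0014  0.0458] [-0.     -0.     -0.0007] half [ 0.0011 -0.0007  0.0229] third [ 0.0008 -0.0005  0.0153]
```

>>> send_rows([
  [[0.002,-0.001,0.015,0,0,0],[0.002,-0.001,0.027,0,0,0],[0.002,-0.001,0.037,0,0,0],[0.002,-0.001,0.044,0,0,0],[0.002,-0.001,0.046,0,0,0],[0.002,-0.001,0.046,0,0,0]],
])

```text
t: 21.55
eef_pos: [501.4, 332.7, 40.0]
tcp_rot: [-3.142, -0.0, 1.36]
ft_force: [-0.3, -0.2, 0.1]
opening: 0.271
```

>>> send_rows([
  [[0,0,0,0,0,0],[0,0,0,0,0,0],[0,0,0,0,0,0],[0,0,0,0,0,0],[0,0,0,0,0,0]],
], grip=-0.1)

```text
t: 21.97
eef_pos: [501.5, 332.7, 40.0]
tcp_rot: [3.141, -0.0, 1.36]
ft_force: [-0.4, -0.5, 0.2]
opening: 0.534
```

>>> send_rows([
  [[0,0,-0.04,0,0,0],[0,0,-0.12,0,0,0],[0,0,-0.22,0,0,0],[0,0,-0.33,0,0,0],[-0.14,0,-0.4,0,0,0],[-0.28,0,-0.4,0,0,0],[-0.4,0,-0.4,0,0,0],[-0.54,0,-0.4,0,0,0],[-0.67,0,-0.4,0,0,0],[-0.8,0,-0.4,0,0,0],[-0.92,0,-0.4,0,0,0]],
])

```text
t: 22.88
eef_pos: [442.9, 61.1, 160.9]
tcp_rot: [3.14, -0.0, 1.36]
ft_force: [1.0, -0.4, -0.8]
opening: 0.552
```

>>> send_rows([
  [[-0.12,0,0,0,0,0],[-0.24,0,0,0,0,0],[-0.36,0,0,0,0,0],[-0.48,0,0,0,0,0],[-0.6,0,0,0,0,0],[-0.7,0,0,0,0,0],[-0.75,0,0,0,0,0],[-0.75,0,0,0,0,0],[-0.75,0,0,0,0,0]],
])

```text
t: 23.63
eef_pos: [396.4, -157.6, 160.4]
tcp_rot: [3.141, -0.0, 1.358]
ft_force: [1.3, 0.2, -0.1]
opening: 0.548
```

```bash
python3 - <<'E'
from h import *
im=[]
r=env.read_camera("top");im.append(cv2.resize(r["image"][205:325,140:270,::-1],(420,388),interpolation=cv2.INTER_CUBIC))
r=env.read_camera("scene"); x,y=proj(r,(490,255,50))[0].astype(int); im.append(cv2.resize(r["image"][y-60:y+60,x-58:x+58,::-1],(375,388),interpolation=cv2.INTER_CUBIC))
cv2.imwrite("pics/f.png",np.hstack(im))
E
```

```text
(no output)
```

View pics/f.png

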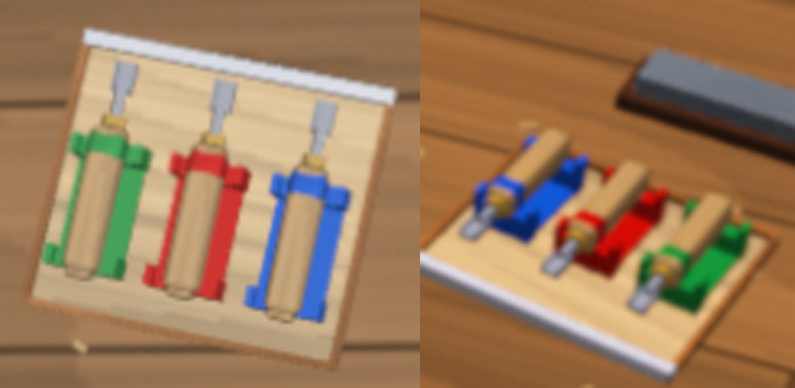

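All three are seated with blades to the strip. Last numeric check on centring and on the walnut tools before handing in.

```bash
python3 - <<'E'
from h import *
r=env.read_camera("top"); a=cv2.imread("pics/top0.png")[:,:,::-1].astype(int)
B=lambda p:np.array(p)/(420/130)+[140,205]-.4
S={"green":(501.1,330.6),"red":(484.9,255),"blue":(468.9,179.1)}
for k,b,t in(("green",(80,276),(124,66)),("red",(180,296),(223,85)),("blue",(281,319),(324,105))):
    P=unproj(r,B(b),52)[0]; Q=unproj(r,B(t),43)[0]; d=(Q-P)[:2];L=np.hypot(*d);d/=L
    m=(P[:2]+d*55+Q[:2]-d*102)/2-S[k]; print(k,"along,side",(rz(.21)@m).round(1),"yaw err",round(np.arctan2(d[1],d[0])+.21,3))
for n,(x0,x1,y0,y1) in {"walnut_red":(298,320,250,325),"walnut_blue":(420,450,248,320)}.items():
    print(n,"mean pixel change",np.abs(r["image"][y0:y1,x0:x1].astype(int)-a[y0:y1,x0:x1]).mean().round(2))
E
```

```text
green along,side [ 1.6 -0.7] yaw err 0.035
red along,side [ 1.9 -0.1] yaw err 0.031
blue along,side [0.7 0.6] yaw err 0.023
walnut_red mean pixel change 6.94
walnut_blue mean pixel change 12.88
```

The walnut pixels changed somewhat, perhaps because the arm is in view, so I'll take one look.

```bash
python3 - <<'E'
from h import *
r=env.read_camera("top");b=cv2.imread("pics/top0.png")
s=lambda i:cv2.resize(i[165:345,280:460],(395,395))
cv2.imwrite("pics/w.png",np.hstack([s(b),s(r["image"][:,:,::-1])]))
E
```

```text
(no output)
```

View pics/w.png

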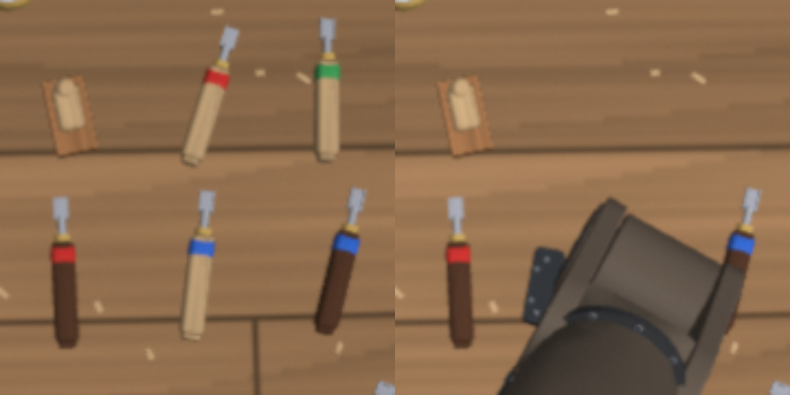

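Both walnut gouges lie where they were. The change came from the arm hiding part of the blue one, plus a slight brightness shift. Handing in.

```bash
python3 -c "
from cell import env
print(env.job_done(), env.state()['t'])"
```

```text
the job is handed in; nothing more can be done
the job is handed in; nothing more can be done
```

The three ash gouges (red, blue, green) are each seated in the cradle of their own colour, with blades towards the aluminium strip. I handed the job in at about 24 s on the robot's clock.

- **Seating:** The final pictures from both cameras show each handle on both saddles, between the horns. Measured from the top camera, the handles are within 2 mm of centre lengthwise and 1 mm sideways. They are turned 0.02–0.035 rad from the cradle line.
- **Left alone:** The walnut gouges lie where they were; the arm hid part of the blue-ringed one in the last picture. I did not touch the turquoise look-alikes.
- **Disagreements:** While placing red, the two cameras differed by about 2–4 mm on the cradle positions. I aimed in between and allowed for it on the other two. A pixel comparison of the walnut areas showed changes, which came from the arm in view and a brightness shift.
- **Wrong-way move:** After placing blue, one transit went towards the robot because of a sign slip. It stayed in free air and touched nothing.

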